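# Slide the solder carrier into its notches and lock it with the keeper

### The job

Get the green flight-controller board located and locked for soldering. With a fingertip, push the black carrier that bears it along the rails of the board holder, towards the end with the red keeper, until it drops into the locating notches and lies flat on the rails; then push the red keeper round by its black knob as far as it goes, so that it lies squarely across the carrier. Slide the carrier, never lift it, and leave the other things on the bench undisturbed.

Things in the scene. Friction and masses are not known exactly. Their poses are not given: they have to be found in the camera images.
- holder: Board holder, fixed: dark grey base 226 x 128 mm, base top 16 mm above the bench, two steel rails and light grey side guides (tops 42 mm up) on it. Origin on the bench, under the middle between the rails; x runs along the rails in the direction in which the carrier is pushed, y to the left of that, z up. Rails at y = +/-40 mm, 14 mm wide, tops at z = 30 mm, from x = -115 to +105 mm.
- seat (a point): Where the carrier's origin is once it is seated: in the holder's frame x = +25, y = 0, z = 24 mm, axes as the holder's. Each rail has two notches, 14 mm long and 9 mm deep, at x = -25 and +75 mm of the holder; the carrier's lugs have 2 mm of play in them either way, and the notches' front walls stop the carrier.
- carrier: Loose black plate, 130 mm along x, 97 along y, about 0.42 kg (0.7 to 1.35 times), green board 38 x 38 mm on its middle. Four lugs under it (x = +/-50, y = +/-40 mm) ride on the rails and drop 6 mm into the notches all at once. Origin at the middle, level with the lugs' undersides, axes as the holder's: plate z = 6 to 14 mm, board parts up to 25 mm. Starts 35 to 75 mm short of the seat.
- push_lip (a point): Middle of the rear face (facing the holder's -x) of the carrier's upright aluminium push lip, 68 mm behind the carrier's origin, 18 mm above its lugs' undersides. The lip is 70 mm wide and reaches 12 mm up and down from here; behind it, between the rails, all is open down to the base top. A finger pressing hard on it can hold the rear end up by friction: back off and it drops.
- keeper_pivot (a point): Axis of the keeper, on a steel post left of the rails: in the holder's frame x = +70, y = +68, z = 40 mm (underside of the keeper's arm, 2 mm above the seated carrier's top).
- keeper_knob (a point): Centre of the top of the keeper's upright black knob, 72 mm above the bench. The knob is 15 mm in diameter and 24 mm high and stands on the arm (arm top 48 mm above the bench), 44 mm from the pivot.
- keeper (a joint): Angle of the red keeper, a flat arm 66 x 16 x 8 mm on an upright pivot, that stays where it is left (about 1.6 N at the knob moves it). At 0 it points along the holder's +x, clear of the carrier (starts -0.35 to 0.4); it grows clockwise seen from above; at 1.57 it points along the holder's -y, across the front end of the carrier; stop at 1.6. It cannot pass over a carrier that has not dropped.
- solder_reel: blue reel of solder wire, 53x65x32 mm, a bystander; origin at the middle of its underside
- tweezers: steel tweezers, 14x120x9 mm, a bystander; origin at the middle of its underside
- flux_syringe: cream flux syringe, 26x102x16 mm, a bystander; origin at the middle of its underside
- flush_cutters: blue-handled cutters, 30x114x10 mm, a bystander; origin at the middle of its underside
- spare_motor_2: small white motor, 29x67x33 mm, a bystander; origin at the middle of its underside
- driver_hex_red: red-handled screwdriver, 18x173x17 mm, a bystander; origin at the middle of its underside

How it is judged:
By the outcome, as a careful person would: the job done as asked, in the order asked, and still so for the second after the job is handed in, with the robot touching nothing.
It also fails if it takes over 43 s, if anything falls off the work surface, if the arm or the gripper's body presses on something with over 40 N, if the wrist force passes 120 N, or if a joint passes its speed limit or range.

### The arm

A 6-joint arm with a two-finger parallel gripper is mounted at the origin on a cart in front of the work surface, level with it; the furniture and walls round the work are solid. World frame = base frame: x ahead of the robot, y to its left, z up, the work surface at z = 0. Lengths are in m, angles in degrees, forces in N, time in s.
With the tool pointing down it reaches from about 0.275 to 0.75 m from the base axis. Payload 10.2 kg.
Tool frame: the origin (TCP) lies midway between the tips of the shut fingers; the grasp point (between the pads) lies env.grasp_offset behind it (env.grasp_offset is the distance from the TCP to the grasp point, in m); z points along the fingers, y is the direction in which the jaws open and shut (so a half turn about z gives the same grasp; the last joint's range is limited). The gripper opens to 85 mm and grips with 20 to 120 N. Pads are 22 mm wide; open, the fingers measure 114 mm over their backs; the gripper's body (76 mm by 85 mm) begins 54 mm behind the grasp point. The pads swing forward as they close: fully open they stand 13 mm farther back than shut.
Start: joints at [-85.795, 17.928, 85.812, -0, 76.261, -12.8], TCP at [0.154, -0.502, 0.231] pointing down, gripper open.
Joint ranges: [-168.41, 168.41], [-55.51, 124.54], [10.69, 146.95], [-70.63, 250.63], [1, 178], [-165.06, 165.06]. Speed limits (degrees/s): [136.94, 136.94, 172.46, 180, 180, 180].

### API

Orientations are given as a 3x3 rotation matrix whose columns are the frame's x, y, z axes.
In Python, from bench import env gives the robot as it stands.
- The arm moves only by the tool servo_tool, never from a script. Its argument "motion" is a list of rows, each a list of 7 numbers: the turn, a rotation vector about the tool's x, y, z in rad, then the shift along the tool's x, y, z in cm, then the closure, from 0 (fully open) to 1 (shut). A call has exactly 5 rows; each row is the pose to reach, as a shift and turn from the pose commanded when the call began, along the tool's axes at that moment; what a row does not reach only later rows make up. A row lasts 1/10 s, in which the tool goes at most 50 mm and 8.59 degrees, less where a joint would pass 70% of its speed; a pose out of reach is approached as far as the arm can. A call with a gripper value outside its range is refused whole. The fingers move at their own pace and stop on an object; "newtons" is the grip in N (left out, the last holds). Time passes only in rows, so rows that repeat a pose let the fingers close, or fill a call up. It gives the time, the measured TCP pose, the force and the opening at its end, in the units of the state.
- env.get_state(): the state, without advancing time (a new reading comes with each control period).
- env.read_camera(name): name is "side" or "top" or "wrist"; returns a dict with "pixels" (400x640x3 uint8, blue, green, red), "fx", "fy", "cx", "cy" (pixels), "k1" (the pictures are not rectified: a ray, as slopes to the right and down, at radius r is drawn at 1 + k1 r^2 times it, then the intrinsics apply), "position" and "orientation" of the camera in the world. Camera axes: x right, y up, looking along -z (the intrinsics and any distortion apply to the point x, -y, -z); pixel columns grow to the right and rows downward; lengths in m; the calibration is good to about 2 mm. A picture is of the moment at which its call begins. There is no depth.
- env.close_job(): hands the job in, once; it reports no verdict.
Trained networks look in the newest picture that a camera, given by its name, has taken for a name from the list of things; names that differ only in an ending like _2 or _b are one class to them, and where a whole thing is asked for, a point or a joint stands for the part that bears it (a point fixed in the world has none). Each returns a list of dicts, best first, with "p" (0 to 1); they miss things now and then, are a little off and sometimes report something else, mostly with a low value. They report only what shows in the picture. A call takes as long as a camera call.
- env.regions_of(camera, thing): "region" (400x640 bool, what is visible of it).
- env.place_of(camera, thing): "centre" ([x, y, z] in m, in the coordinates of the camera as it stood for that picture, good to about 4 mm: a listed point, or the origin of a listed thing).
The state is a dict: "time": time; "joint_pos": joint angles; "joint_velocities": joint speeds; "joint_torque": joint torques, N m; "position": TCP position; "ee_rot": TCP orientation; "force": force on the tool from outside, world axes, zero at the start; "moment": the same for the moment, N m; "finger_gap": finger opening in m.
Only numpy, scipy, OpenCV 4.12 (cv2) and the standard library are available. Lean on these libraries where they do the work, as an engineer would, in place of code of your own. Each camera call takes 0.05 s, during which the arm holds its last target.

## Working session

There is one attempt and no reset: what is moved stays moved. The work goes in short steps, Python scripts to look and compute and a tool call to move; the robot and the scene stay as the last step left them, time stands still between calls to the robot, and variables do not carry over. Pictures are saved under pics/ and viewed, and the job is handed in when it is done.

Besides the shell and the picture viewer there is one more tool, called after "Request:" by a JSON object that holds its "method" and its "body". servo_tool: Moves the arm, as the interface text tells. Its arguments: {"type":"object","properties":{"motion":{"type":"array"},"newtons":{"type":"number"}},"required":["motion"]}

```bash
mkdir -p pics; ls
cat > h.py <<'E'
import numpy as np, cv2
from bench import env
def cam(name,fn=None):
    c=env.read_camera(name)
    if fn: cv2.imwrite('pics/'+fn,c['pixels'])
    return c
def toworld(c,p): return np.array(c['orientation'])@np.array(p)+np.array(c['position'])
def proj(c,P):
    q=np.array(c['orientation']).T@(np.array(P)-np.array(c['position']))
    x,y=q[0]/-q[2],-q[1]/-q[2]
    s=1+c['k1']*(x*x+y*y)
    return c['fx']*x*s+c['cx'],c['fy']*y*s+c['cy']
def ray(c,u,v,z):
    K=np.array([[c['fx'],0,c['cx']],[0,c['fy'],c['cy']],[0,0,1.]])
    x,y=cv2.undistortPoints(np.array([[[u,v]]],float),K,np.array([c['k1'],0,0,0.]))[0,0]
    d=np.array(c['orientation'])@np.array([x,-y,-1]);o=np.array(c['position'])
    return o+d*(z-o[2])/d[2]
E
python3 - <<'E'
from h import *
s=env.get_state()
print(s['time'],s['position'],s['ee_rot'],s['finger_gap'],env.grasp_offset)
for n in ['top','side']:
    c=cam(n,n+'0.png'); print(n,c['position'],c['k1'])
    for t in ['holder','seat','carrier','push_lip','keeper_pivot','keeper_knob','keeper']:
        try:
            r=env.place_of(n,t)[:2]
            print(t,[(round(a['p'],2),toworld(c,a['centre']).round(4)) for a in r])
        except Exception as e: print(t,e)
print(env.get_state()['time'])
E
```

```text
pics
0.0 [ 0.1535081  -0.50176927  0.23071284] [[ 9.56279640e-01  2.92453828e-01 -9.40903760e-05]
 [ 2.92453684e-01 -9.56278735e-01  1.35017529e-03]
 [ 3.04887306e-04 -1.31866222e-03 -9.99999084e-01]] 0.08511332639616398 0.0187
top [0.01940957 0.23015907 1.67351304] -0.10513471907680633
holder [(0.77, array([ 0.4501, -0.0278,  0.0022]))]
seat [(0.63, array([ 0.4457, -0.0536,  0.0255])), (0.25, array([ 0.5208, -0.0913,  0.0434]))]
carrier []
push_lip [(0.79, array([0.4361, 0.0876, 0.0501]))]
keeper_pivot [(0.88, array([ 0.5204, -0.0927,  0.0415]))]
keeper_knob [(0.55, array([ 0.534 , -0.1332,  0.0744]))]
keeper it knows: carrier, driver_hex_red, flush_cutters, flux_syringe, holder, keeper_knob, keeper_pivot, push_lip, seat, solder_reel, spare_motor, tweezers
side [0.63329537 1.33677236 0.82856066] 0.03332278489229432
holder [(0.57, array([ 0.4455, -0.0328, -0.0045]))]
seat [(0.97, array([ 0.4443, -0.0513,  0.0248]))]
carrier [(0.85, array([0.4412, 0.0158, 0.0301]))]
push_lip [(0.96, array([0.4344, 0.0889, 0.0493]))]
keeper_pivot [(0.96, array([ 0.5167, -0.0936,  0.0406]))]
keeper_knob [(0.62, array([ 0.5322, -0.1347,  0.073 ])), (0.59, array([ 0.3824,  0.4099, -0.    ]))]
keeper it knows: carrier, driver_hex_red, flush_cutters, flux_syringe, holder, keeper_knob, keeper_pivot, push_lip, seat, solder_reel, spare_motor, tweezers
0.7
```

View pics/top0.png

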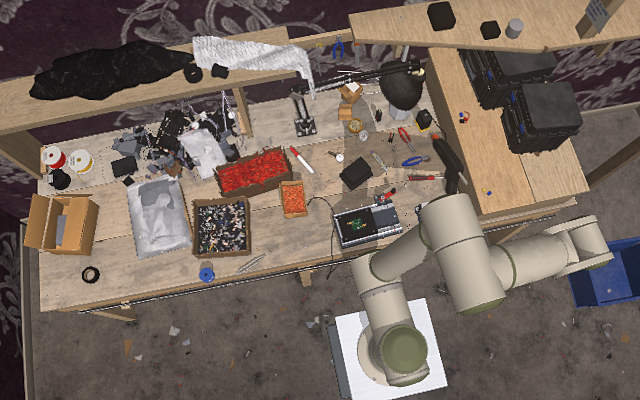

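View pics/side0.png

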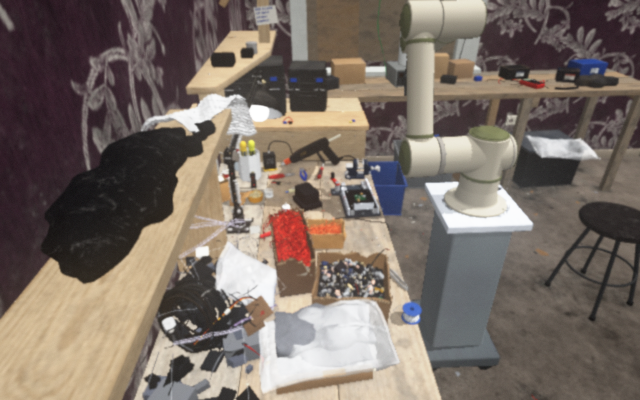

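Run:
```python
from h import *
a=cv2.imread('pics/top0.png')[130:270,270:450]; cv2.imwrite('pics/t0z.png',cv2.resize(a,None,fx=4.4,fy=4.2,interpolation=cv2.INTER_CUBIC))
a=cv2.imread('pics/side0.png')[150:260,270:410]; cv2.imwrite('pics/s0z.png',cv2.resize(a,None,fx=5.5,fy=5.4,interpolation=cv2.INTER_CUBIC))
c=cam('top')
for o in ['solder_reel','tweezers','flux_syringe','flush_cutters','spare_motor','driver_hex_red']:
    print(o,[(round(a['p'],2),toworld(c,a['centre']).round(3)) for a in env.place_of('top',o)[:1]])
for u,v in [(303,215),(307,180),(335,245),(333,212),(371,173),(330,205)]: print(u,v,ray(c,u,v,0.03).round(3))
```

```text
solder_reel [(0.62, array([0.383, 0.561, 0.006]))]
tweezers [(0.53, array([0.383, 0.409, 0.   ]))]
flux_syringe [(0.45, array([ 0.676, -0.126,  0.003]))]
flush_cutters [(0.54, array([ 0.649, -0.26 ,  0.001]))]
spare_motor [(0.63, array([ 0.735,  0.034, -0.004]))]
driver_hex_red [(0.68, array([ 0.573, -0.299,  0.001]))]
303 215 [0.517 0.196 0.03 ]
307 180 [0.645 0.157 0.03 ]
335 245 [0.388 0.107 0.03 ]
333 212 [0.507 0.089 0.03 ]
371 173 [ 0.625 -0.078  0.03 ]
330 205 [0.535 0.094 0.03 ]
```

View pics/t0z.png

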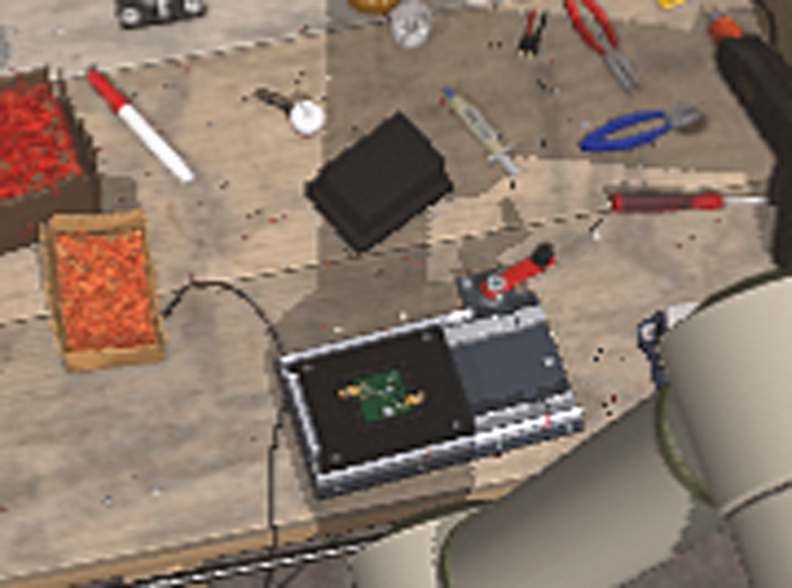

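View pics/s0z.png

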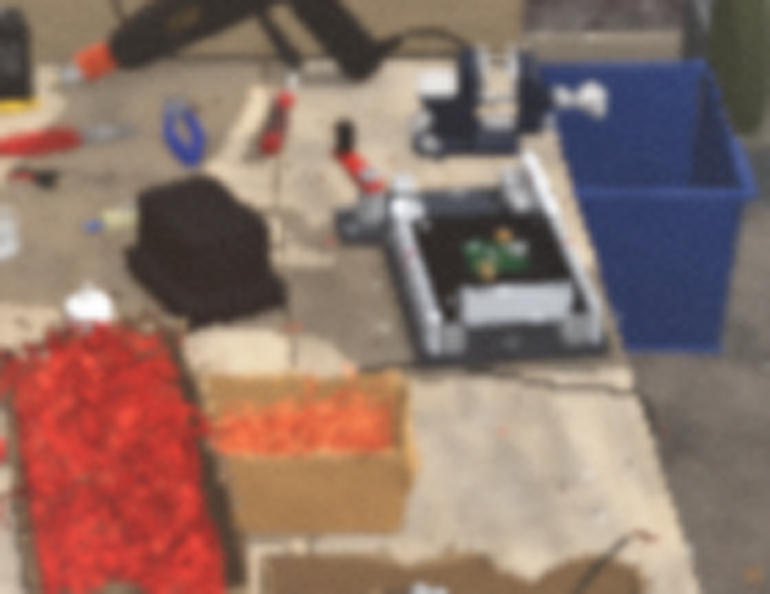

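Request:
{"method": "servo_tool", "body": {"motion": [[0,0,0.05,3,-3.4,0,1],[0,0,0.1,6,-6.8,0,1],[0,0,0.15,9,-10.2,0,1],[0,0,0.2,12,-13.6,0,1],[0,0,0.223,15,-17,0,1]], "newtons": 60}}

```text
time: 1.55
position: [0.2476, -0.2939, 0.2313]
ee_rot: [[0.997, 0.071, 0.0], [0.071, -0.997, -0.0], [0.0, 0.0, -1.0]]
force: [1.8, 0.1, -0.6]
finger_gap: 0.0124
```

```bash
cat > go.py <<'E'
import sys
from h import *
s=env.get_state(); R=np.array(s['ee_rot']); p=np.array(s['position'])
t=np.array([float(v) for v in sys.argv[1:4]])
print('t',s['time'],'p',p.round(4),'gap',round(s['finger_gap'],4),'F',np.round(s['force'],1),'yawY',np.degrees(np.arctan2(R[1,1],R[0,1])).round(2),'Rz',R[:,2].round(3))
print('shift cm',(R.T@(t-p)*100).round(2), 'j',np.round(s['joint_pos'],1))
E
python3 go.py 0.432 0.123 0.15
```

```text
t 1.55 p [ 0.2476 -0.2939  0.2313] gap 0.0124 F [ 1.8  0.1 -0.6] yawY -85.9 Rz [ 0. -0. -1.]
shift cm [ 21.37 -40.27   8.13] j [-67.5  -0.3 107.3   0.   73.   18.4]
```

Request:
{"method": "servo_tool", "body": {"motion": [[0,0,0,2,-4,0,1],[0,0,0,4.2,-8,0,1],[0,0,0,6.4,-12,0,1],[0,0,0,8.5,-16,0,1],[0,0,0,10.6,-20,0,1]]}}

```text
time: 2.05
position: [0.3386, -0.0866, 0.2316]
ee_rot: [[0.997, 0.073, 0.001], [0.073, -0.997, -0.001], [0.001, 0.001, -1.0]]
force: [1.0, -1.0, 0.9]
finger_gap: -0.0001
```

```bash
python3 go.py 0.432 0.123 0.15
```

```text
t 2.05 p [ 0.3386 -0.0866  0.2316] gap -0.0001 F [ 1.  -1.   0.9] yawY -85.79 Rz [ 0.001 -0.001 -1.   ]
shift cm [ 10.85 -20.22   8.16] j [-33.8  -5.3 111.9   0.   73.3  52. ]
```

Request:
{"method": "servo_tool", "body": {"motion": [[0,0,0,2.2,-4.2,0,1],[0,0,0,4.5,-8.4,0,1],[0,0,0,6.7,-12.6,0,1],[0,0,0,9,-16.8,0,1],[0,0,0,10.8,-20.2,0,1]]}}

```text
time: 2.55
position: [0.4315, 0.1236, 0.2314]
ee_rot: [[0.997, 0.075, 0.0], [0.075, -0.997, 0.0], [0.0, -0.0, -1.0]]
force: [0.1, -0.8, 0.0]
finger_gap: -0.0001
```

```bash
python3 go.py 0.432 0.123 0.036
python3 - <<'E'
from h import *
for n in ['wrist','top','side']:
    c=cam(n,n+'1.png')
    for t in ['seat','push_lip','keeper_pivot','keeper_knob']:
        print(n,t,[(round(a['p'],2),toworld(c,a['centre']).round(4)) for a in env.place_of(n,t)[:1]])
E
```

```text
t 2.55 p [0.4315 0.1236 0.2314] gap -0.0001 F [ 0.1 -0.8  0. ] yawY -85.69 Rz [ 0.  0. -1.]
shift cm [ 0.03  0.07 19.54] j [ 1.   8.2 98.1  0.  73.7 86.7]
wrist seat [(0.74, array([ 0.4464, -0.0514,  0.0211]))]
wrist push_lip [(0.85, array([0.4363, 0.0916, 0.0499]))]
wrist keeper_pivot [(0.7, array([ 0.5173, -0.0933,  0.0429]))]
wrist keeper_knob [(0.96, array([ 0.5266, -0.1327,  0.0758]))]
top seat [(0.81, array([ 0.4441, -0.0511,  0.0245]))]
top push_lip [(0.62, array([ 0.5319, -0.1326,  0.0736]))]
top keeper_pivot [(0.95, array([ 0.5206, -0.0928,  0.0434]))]
top keeper_knob [(0.62, array([ 0.5336, -0.134 ,  0.0746]))]
side seat [(0.78, array([ 0.4444, -0.0504,  0.0244]))]
side push_lip [(0.78, array([0.4331, 0.0898, 0.0468]))]
side keeper_pivot [(0.75, array([ 0.5131, -0.094 ,  0.0403]))]
side keeper_knob [(0.51, array([ 0.5305, -0.1338,  0.0687]))]
```

View pics/wrist1.png

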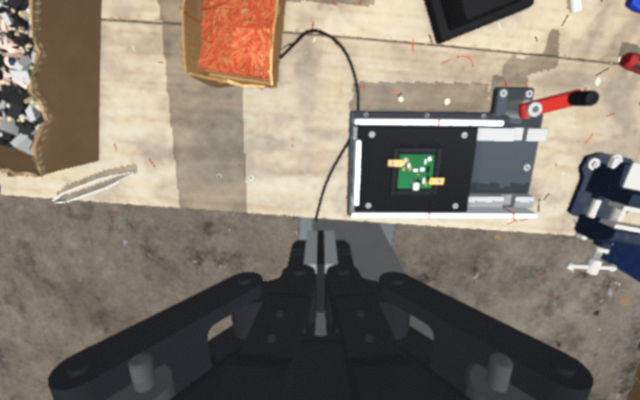

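View pics/side1.png

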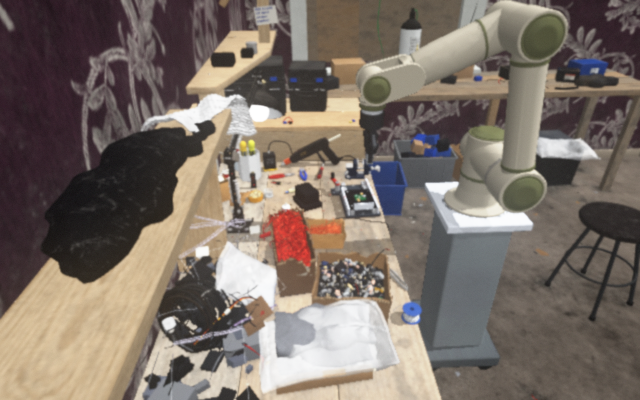

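Request:
{"method": "servo_tool", "body": {"motion": [[0,0,0,0,0,4.5,1],[0,0,0,0,0,9,1],[0,0,0,0,0,13.5,1],[0,0,0,0,0,17,1],[0,0,0,0,0,19.4,1]]}}

```text
time: 3.8
position: [0.4301, 0.121, 0.0351]
ee_rot: [[0.997, 0.074, -0.003], [0.074, -0.997, -0.0], [-0.003, -0.0, -1.0]]
force: [0.2, 0.2, 0.3]
finger_gap: -0.0001
```

```bash
python3 go.py 0.4345 0.09 0.036
python3 - <<'E'
from h import *
for n in ['wrist','side']:
    c=cam(n,n+'2.png')
    if n=='side':cv2.imwrite('pics/s2z.png',cv2.resize(c['pixels'][150:260,270:410],None,fx=5.5,fy=5.4,interpolation=cv2.INTER_CUBIC))
    for t in ['push_lip']:
        print(n,t,[(round(a['p'],2),toworld(c,a['centre']).round(4)) for a in env.place_of(n,t)[:1]])
E
```

```text
t 3.8 p [0.4301 0.121  0.0351] gap -0.0001 F [0.2 0.2 0.3] yawY -85.78 Rz [-0.003 -0.    -1.   ]
shift cm [ 0.22  3.12 -0.09] j [  0.6  24.4 111.1  -0.   44.7  86.4]
wrist push_lip [(0.91, array([0.4351, 0.09  , 0.0502]))]
side push_lip [(0.57, array([0.4338, 0.0865, 0.0495]))]
```

View pics/wrist2.png

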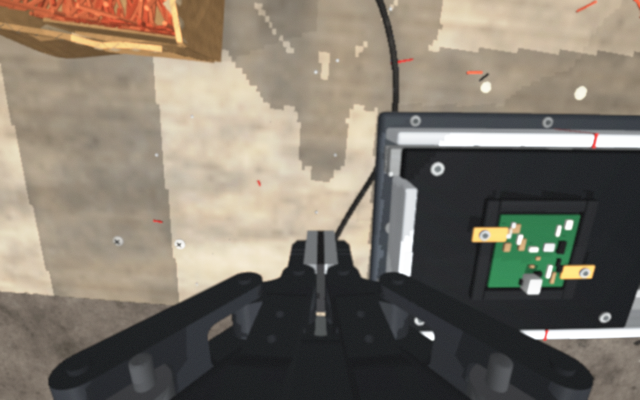

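View pics/s2z.png

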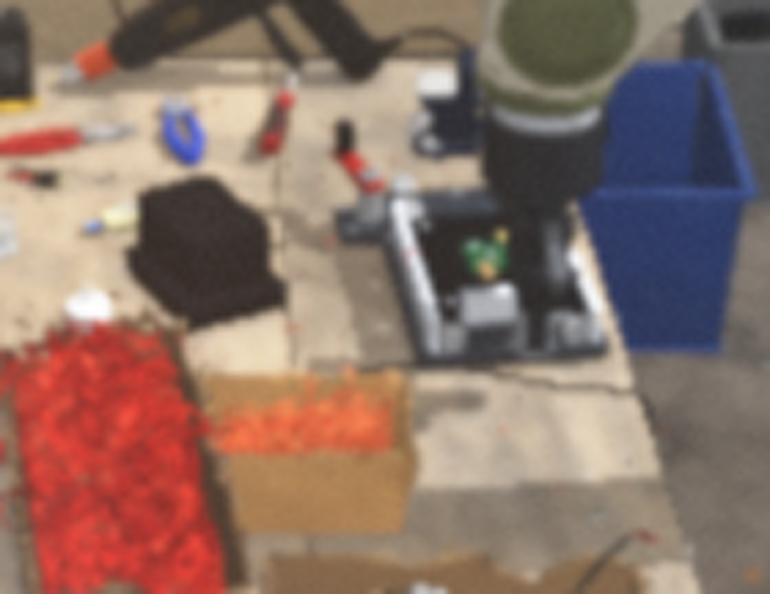

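Request:
{"method": "servo_tool", "body": {"motion": [[0,0,0,0.2,0.6,0,1],[0,0,0,0.2,1.2,0,1],[0,0,0,0.2,1.8,0,1],[0,0,0,0.2,2.4,0,1],[0,0,0,0.2,3,0,1]]}}

```text
time: 4.5
position: [0.4356, 0.0912, 0.0379]
ee_rot: [[0.997, 0.073, 0.001], [0.073, -0.997, 0.001], [0.001, -0.001, -1.0]]
force: [-0.8, 6.4, 5.7]
finger_gap: -0.0
```

```bash
python3 go.py 0.4398 0.0163 0.036
python3 - <<'E'
from h import *
for n in ['wrist']:
    c=cam(n,n+'3.png')
    for t in ['push_lip']:
        print(n,t,[(round(a['p'],2),toworld(c,a['centre']).round(4)) for a in env.place_of(n,t)[:1]])
E
```

```text
t 4.5 p [0.4356 0.0912 0.0379] gap -0.0 F [-0.8  6.4  5.7] yawY -85.81 Rz [ 0.001  0.001 -1.   ]
shift cm [-0.13  7.5   0.18] j [-3.400e+00  2.380e+01  1.115e+02  1.000e-01  4.470e+01  8.240e+01]
wrist push_lip [(0.88, array([0.4352, 0.0826, 0.0513]))]
```

View pics/wrist3.png

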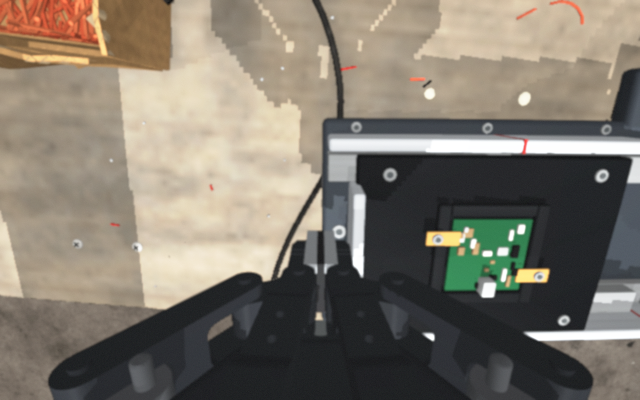

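Request:
{"method": "servo_tool", "body": {"motion": [[0,0,0,0,0.3,0,1],[0,0,0,0,0.6,0,1],[0,0,0,0,0.9,0,1],[0,0,0,0,1.2,0,1],[0,0,0,0,1.5,0,1]]}}

```text
time: 5.1
position: [0.4364, 0.0766, 0.0376]
ee_rot: [[0.997, 0.074, 0.0], [0.074, -0.997, 0.001], [0.0, -0.001, -1.0]]
force: [0.1, 6.0, 4.1]
finger_gap: -0.0002
```

```bash
python3 go.py 0.4398 0.0163 0.036
python3 - <<'E'
from h import *
for n in ['wrist']:
    c=cam(n,n+'4.png')
    for t in ['push_lip']:
        print(n,t,[(round(a['p'],2),toworld(c,a['centre']).round(4)) for a in env.place_of(n,t)[:1]])
    print(env.get_state()['force'])
c=cam('side')
cv2.imwrite('pics/s4z.png',cv2.resize(c['pixels'][150:260,270:410],None,fx=5.5,fy=5.4,interpolation=cv2.INTER_CUBIC))
E
```

```text
t 5.1 p [0.4364 0.0766 0.0376] gap -0.0002 F [0.1 6.  4.1] yawY -85.77 Rz [ 0.     0.001 -1.   ]
shift cm [-0.11  6.04  0.15] j [-5.300e+00  2.370e+01  1.117e+02  1.000e-01  4.460e+01  8.040e+01]
wrist push_lip [(0.93, array([0.436 , 0.0674, 0.0456]))]
[1.16482167 2.67361654 1.17351605]
```

View pics/wrist4.png

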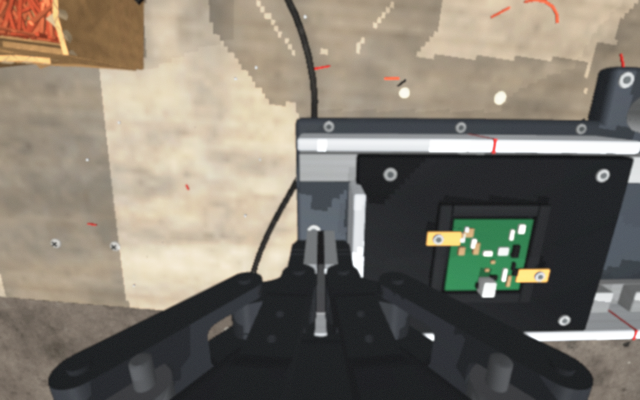

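View pics/s4z.png

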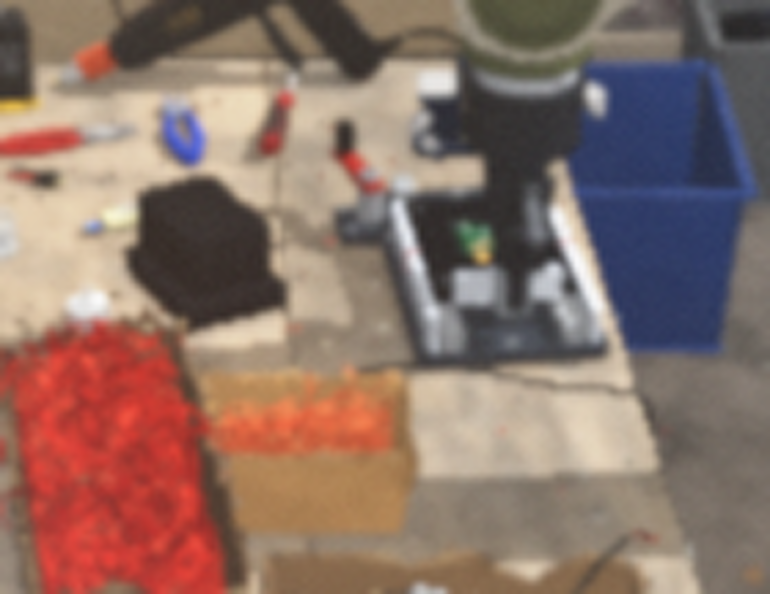

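Request:
{"method": "servo_tool", "body": {"motion": [[0,0,0,0,0.5,0,1],[0,0,0,0,1,0,1],[0,0,0,0,1.5,0,1],[0,0,0,0,2,0,1],[0,0,0,0,2.5,0,1]]}}

```text
time: 5.75
position: [0.4381, 0.0515, 0.0374]
ee_rot: [[0.997, 0.074, -0.0], [0.074, -0.997, 0.0], [-0.0, -0.0, -1.0]]
force: [0.2, 6.2, 3.4]
finger_gap: -0.0
```

Request:
{"method": "servo_tool", "body": {"motion": [[0,0,0,0,0.4,0,1],[0,0,0,0,0.8,0,1],[0,0,0,0,1.1,0,1],[0,0,0,0,1.4,0,1],[0,0,0,0,1.7,0,1]]}}

```text
time: 6.25
position: [0.4393, 0.0346, 0.0373]
ee_rot: [[0.997, 0.074, -0.0], [0.074, -0.997, 0.001], [-0.0, -0.001, -1.0]]
force: [-0.4, 4.4, 3.7]
finger_gap: -0.0
```

```bash
python3 go.py 0.4398 0.0163 0.036
python3 - <<'E'
from h import *
for n in ['wrist']:
    c=cam(n,n+'5.png')
    for t in ['push_lip','carrier','seat']:
        print(n,t,[(round(a['p'],2),toworld(c,a['centre']).round(4)) for a in env.place_of(n,t)[:1]])
    print(env.get_state()['force'])
E
```

```text
t 6.25 p [0.4393 0.0346 0.0373] gap -0.0 F [-0.4  4.4  3.7] yawY -85.77 Rz [-0.     0.001 -1.   ]
shift cm [-0.09  1.83  0.13] j [-10.8  23.5 112.1   0.   44.4  74.9]
wrist push_lip [(0.67, array([0.4403, 0.0249, 0.0491]))]
wrist carrier [(0.69, array([ 0.4441, -0.0469,  0.0278]))]
wrist seat []
[-0.88631481  0.58148173  0.62265714]
```

View pics/wrist5.png

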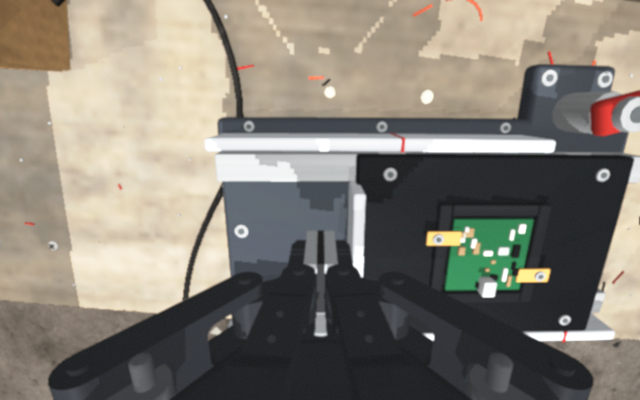

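Request:
{"method": "servo_tool", "body": {"motion": [[0,0,0,0,0.2,0,1],[0,0,0,0,0.4,0,1],[0,0,0,0,0.6,0,1],[0,0,0,0,0.75,0,1],[0,0,0,0,0.9,0,1]]}}

```text
time: 6.95
position: [0.4399, 0.0268, 0.0372]
ee_rot: [[0.997, 0.072, -0.0], [0.072, -0.997, 0.003], [-0.0, -0.003, -1.0]]
force: [1.7, 23.5, 1.2]
finger_gap: 0.0002
```

```bash
python3 go.py 0.4398 0.0163 0.036
python3 - <<'E'
from h import *
for n in ['wrist']:
    c=cam(n,n+'6.png')
    for t in ['push_lip','carrier']:
        print(n,t,[(round(a['p'],2),toworld(c,a['centre']).round(4)) for a in env.place_of(n,t)[:1]])
    print(env.get_state()['force'])
E
```

```text
t 6.95 p [0.4399 0.0268 0.0372] gap 0.0002 F [ 1.7 23.5  1.2] yawY -85.86 Rz [-0.     0.003 -1.   ]
shift cm [-0.08  1.05  0.11] j [-11.9  23.5 112.1   0.2  44.4  73.8]
wrist push_lip [(0.74, array([0.4414, 0.018 , 0.0395]))]
wrist carrier [(0.56, array([ 0.4469, -0.0542,  0.0235]))]
[ 2.08271867 16.54004932  0.51788115]
```

View pics/wrist6.png

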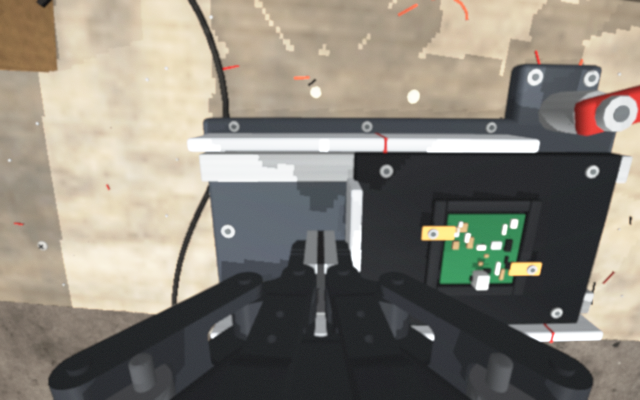

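Request:
{"method": "servo_tool", "body": {"motion": [[0,0,0,0,-0.5,0,1],[0,0,0,0,-1.2,0,1],[0,0,0,0,-2,0,1],[0,0,0,0,-2.8,0,1],[0,0,0,0,-3.5,0,1]]}}

```text
time: 7.6
position: [0.4375, 0.0611, 0.0373]
ee_rot: [[0.997, 0.074, 0.0], [0.074, -0.997, -0.0], [0.0, 0.0, -1.0]]
force: [-0.3, 0.3, 0.2]
finger_gap: -0.0002
```

```bash
python3 go.py 0.4398 0.0163 0.036
python3 - <<'E'
from h import *
for n in ['wrist','side','top']:
    c=cam(n,n+'7.png')
    for t in ['push_lip','carrier','keeper_pivot','keeper_knob']:
        print(n,t,[(round(a['p'],2),toworld(c,a['centre']).round(4)) for a in env.place_of(n,t)[:1]])
    if n=='side': cv2.imwrite('pics/s7z.png',cv2.resize(c['pixels'][150:260,270:410],None,fx=5.5,fy=5.4,interpolation=cv2.INTER_CUBIC))
E
```

```text
t 7.6 p [0.4375 0.0611 0.0373] gap -0.0002 F [-0.3  0.3  0.2] yawY -85.75 Rz [ 0. -0. -1.]
shift cm [-0.1   4.48  0.13] j [ -7.3  23.6 112.   -0.   44.5  78.4]
wrist push_lip [(0.98, array([0.4368, 0.0219, 0.0404]))]
wrist carrier [(0.57, array([ 0.4442, -0.0532,  0.0229]))]
wrist keeper_pivot []
wrist keeper_knob []
side push_lip [(0.56, array([0.4384, 0.0164, 0.0427]))]
side carrier [(0.66, array([ 0.4455, -0.0583,  0.0243]))]
side keeper_pivot [(0.9, array([ 0.5182, -0.0918,  0.0422]))]
side keeper_knob [(0.52, array([ 0.5316, -0.1339,  0.0707]))]
top push_lip []
top carrier [(0.72, array([ 0.4484, -0.0514,  0.0259]))]
top keeper_pivot [(0.65, array([ 0.5201, -0.0955,  0.043 ]))]
top keeper_knob [(0.58, array([ 0.5356, -0.1363,  0.0761]))]
```

View pics/wrist7.png

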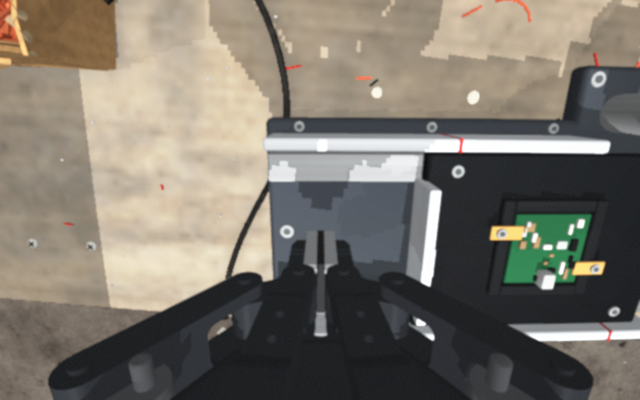

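View pics/s7z.png

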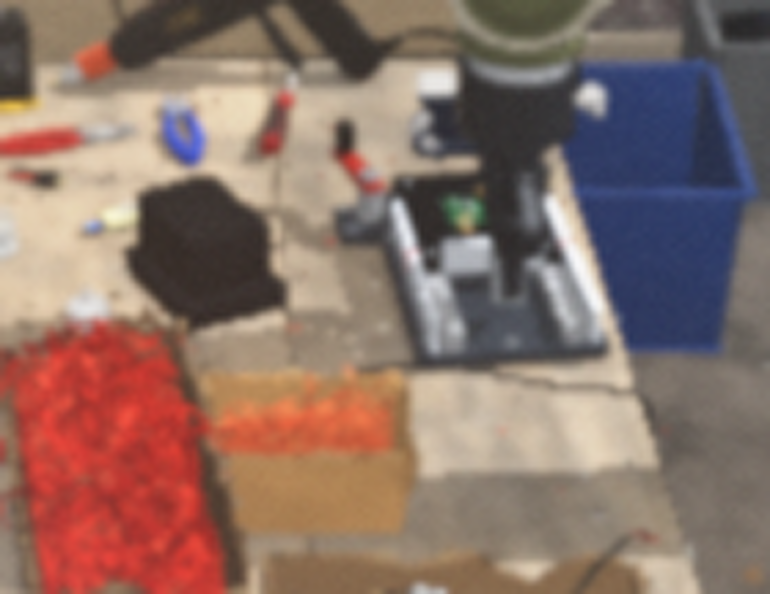

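Request:
{"method": "servo_tool", "body": {"motion": [[0,0,0,0,0,-4,1],[0,0,-0.12,0,0,-8,1],[0,0,-0.26,0,0,-11,1],[0,0,-0.4,3,3,-11,1],[0,0,-0.54,6,6,-11,1]]}}

```text
time: 8.85
position: [0.5029, 0.0045, 0.1487]
ee_rot: [[0.813, 0.582, 0.003], [0.582, -0.813, -0.001], [0.002, 0.002, -1.0]]
force: [0.4, -0.0, -0.5]
finger_gap: 0.0
```

```bash
python3 go.py 0.561 -0.126 0.147
```

```text
t 8.85 p [0.5029 0.0045 0.1487] gap 0.0 F [ 0.4 -0.  -0.5] yawY -54.42 Rz [ 0.003 -0.001 -1.   ]
shift cm [-2.87 13.99  0.2 ] j [-12.9  19.8  96.3   0.   63.7  41.6]
```

Request:
{"method": "servo_tool", "body": {"motion": [[0,0,-0.14,-0.6,2.8,0,1],[0,0,-0.28,-1.2,5.6,0,1],[0,0,-0.42,-1.8,8.4,0,1],[0,0,-0.56,-2.4,11.2,0,1],[0,0,-0.7,-2.9,14,0,1]]}}

```text
time: 9.35
position: [0.5589, -0.1273, 0.1472]
ee_rot: [[0.249, 0.969, -0.0], [0.969, -0.249, 0.0], [0.0, -0.0, -1.0]]
force: [0.4, 0.1, 0.2]
finger_gap: 0.0002
```

Request:
{"method": "servo_tool", "body": {"motion": [[0,0,-0.14,0,0,0,1],[0,0,-0.28,0,0,0,1],[0,0,-0.42,0,0,0,1],[0,0,-0.56,0,0,0,1],[0,0,-0.57,0,0,0,1]]}}

```text
time: 9.85
position: [0.5586, -0.1262, 0.1472]
ee_rot: [[-0.309, 0.951, -0.0], [0.951, 0.309, 0.0], [0.0, -0.0, -1.0]]
force: [-1.0, 0.4, -0.1]
finger_gap: -0.0001
```

```bash
python3 go.py 0.561 -0.126 0.055;  python3 - <<'E'
from h import *
for n in ['wrist','top']:
    c=cam(n,n+'8.png')
    for t in ['keeper_pivot','keeper_knob','seat']:
        print(n,t,[(round(a['p'],2),toworld(c,a['centre']).round(4)) for a in env.place_of(n,t)[:1]])
E
```

```text
t 9.85 p [ 0.5586 -0.1262  0.1472] gap -0.0001 F [-1.   0.4 -0.1] yawY 18.02 Rz [-0.  0. -1.]
shift cm [-0.06  0.23  9.22] j [-24.4  28.2  83.9   0.   67.9 -42.5]
wrist keeper_pivot [(0.85, array([ 0.5147, -0.0959,  0.041 ]))]
wrist keeper_knob [(0.74, array([ 0.5275, -0.1325,  0.0733]))]
wrist seat []
top keeper_pivot [(0.44, array([ 0.5179, -0.0935,  0.0436]))]
top keeper_knob []
top seat [(0.47, array([ 0.4432, -0.0536,  0.0251]))]
```

View pics/wrist8.png

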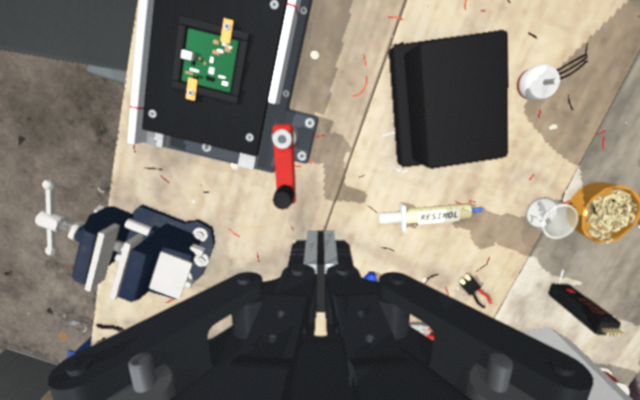

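Request:
{"method": "servo_tool", "body": {"motion": [[0,0,0,0,0.2,3,1],[0,0,0,0,0.2,6,1],[0,0,0,0,0.2,8,1],[0,0,0,0,0.2,9,1],[0,0,0,0,0.2,9.2,1]]}}

```text
time: 10.75
position: [0.5603, -0.1254, 0.0546]
ee_rot: [[-0.308, 0.952, -0.001], [0.952, 0.308, 0.001], [0.001, -0.001, -1.0]]
force: [-0.3, -0.8, 0.1]
finger_gap: -0.0002
```

```bash
cat > arc.py <<'E'
# finger pose for arm heading phi -> shifts
import sys
from h import *
s=env.get_state(); R=np.array(s['ee_rot']); p=np.array(s['position'])
yaw=np.degrees(np.arctan2(R[1,1],R[0,1]))
P=np.array([0.518,-0.0935]); off=float(sys.argv[1])
print('t',s['time'],'p',p.round(4),'yaw',yaw.round(1),'F',np.round(s['force'],1),np.round(s['joint_pos'],0))
for ph in map(float,sys.argv[2:]):
    f=np.radians(ph); K=P+.044*np.array([np.cos(f),np.sin(f)]); t=np.array([np.sin(f),-np.cos(f)])
    F=np.r_[K-off*t,0.055]
    print(ph,'turn',np.radians(yaw-(ph+90)).round(3),'shift',(R.T@(F-p)*100).round(2),'K',K.round(3))
E
python3 arc.py 0.0165 -72 -80 -88 -96 -104 -112;  python3 - <<'E'
from h import *
for n in ['wrist']:
    c=cam(n,n+'9.png')
    for t in ['keeper_pivot','keeper_knob']:
        print(n,t,[(round(a['p'],2),toworld(c,a['centre']).round(4)) for a in env.place_of(n,t)[:1]])
E
```

```text
t 10.75 p [ 0.5603 -0.1254  0.0546] yaw 17.9 F [-0.3 -0.8  0.1] [-24.  35.  88.  -0.  57. -42.]
-72.0 turn -0.001 shift [-0.06 -1.39 -0.04] K [ 0.532 -0.135]
-80.0 turn 0.138 shift [-0.24 -2.02 -0.04] K [ 0.526 -0.137]
-88.0 turn 0.278 shift [-0.34 -2.66 -0.04] K [ 0.52  -0.137]
-96.0 turn 0.417 shift [-0.35 -3.32 -0.04] K [ 0.513 -0.137]
-104.0 turn 0.557 shift [-0.27 -3.97 -0.04] K [ 0.507 -0.136]
-112.0 turn 0.697 shift [-0.09 -4.6  -0.04] K [ 0.502 -0.134]
wrist keeper_pivot [(0.74, array([ 0.514 , -0.0958,  0.0411]))]
wrist keeper_knob [(0.97, array([ 0.5287, -0.1341,  0.0736]))]
```

View pics/wrist9.png

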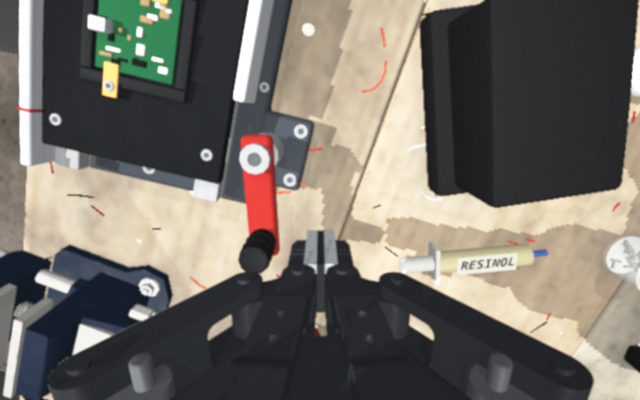

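Request:
{"method": "servo_tool", "body": {"motion": [[0,0,0,0,-0.7,0,1],[0,0,0,-0.05,-1.4,0,1],[0,0,0.14,-0.24,-2,0,1],[0,0,0.28,-0.34,-2.65,0,1],[0,0,0.42,-0.35,-3.3,0,1]]}}

```text
time: 11.4
position: [0.5303, -0.1399, 0.0561]
ee_rot: [[0.113, 0.994, 0.002], [0.994, -0.113, -0.001], [-0.001, 0.002, -1.0]]
force: [1.4, -0.9, 1.4]
finger_gap: -0.0001
```

```bash
python3 arc.py 0.0165 -96 -104 -112 -120 -128 -136;  python3 - <<'E'
from h import *
for n in ['wrist']:
    c=cam(n,n+'10.png')
    for t in ['keeper_pivot','keeper_knob']:
        print(n,t,[(round(a['p'],2),toworld(c,a['centre']).round(4)) for a in env.place_of(n,t)[:1]])
E
```

```text
t 11.4 p [ 0.5303 -0.1399  0.0561] yaw -6.5 F [ 1.4 -0.9  1.4] [-27.  32.  93.  -0.  55. -21.]
-96.0 turn -0.008 shift [ 0.09 -0.06  0.11] K [ 0.513 -0.137]
-104.0 turn 0.131 shift [-0.1  -0.68  0.11] K [ 0.507 -0.136]
-112.0 turn 0.271 shift [-0.21 -1.33  0.11] K [ 0.502 -0.134]
-120.0 turn 0.41 shift [-0.22 -1.99  0.11] K [ 0.496 -0.132]
-128.0 turn 0.55 shift [-0.14 -2.64  0.11] K [ 0.491 -0.128]
-136.0 turn 0.69 shift [ 0.03 -3.27  0.1 ] K [ 0.486 -0.124]
wrist keeper_pivot [(0.58, array([ 0.5137, -0.0923,  0.0444]))]
wrist keeper_knob [(0.82, array([ 0.5035, -0.138 ,  0.0761]))]
```

View pics/wrist10.png

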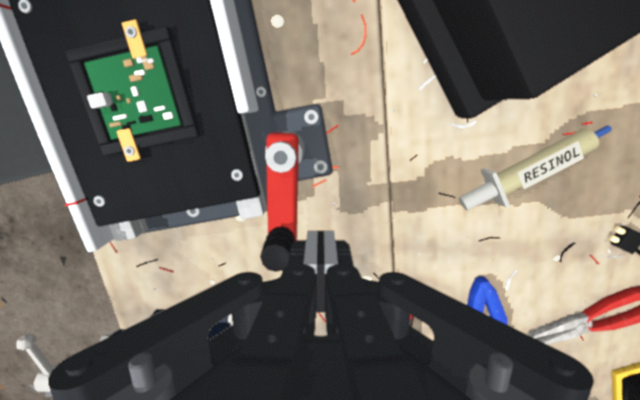

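Request:
{"method": "servo_tool", "body": {"motion": [[0,0,0.13,-0.1,-0.7,0.1,1],[0,0,0.27,-0.2,-1.35,0.1,1],[0,0,0.41,-0.22,-2,0.1,1],[0,0,0.55,-0.14,-2.65,0.1,1],[0,0,0.69,0.03,-3.3,0.1,1]]}}

```text
time: 12.05
position: [0.4976, -0.1356, 0.0546]
ee_rot: [[0.716, 0.698, 0.001], [0.698, -0.716, -0.001], [-0.0, 0.001, -1.0]]
force: [0.0, -2.6, 0.8]
finger_gap: 0.0002
```

```bash
python3 arc.py 0.0165 -136 -144 -152 -160 -168 -176;  python3 - <<'E'
from h import *
for n in ['wrist']:
    c=cam(n,n+'11.png')
    for t in ['keeper_pivot','keeper_knob']:
        print(n,t,[(round(a['p'],2),toworld(c,a['centre']).round(4)) for a in env.place_of(n,t)[:1]])
E
```

```text
t 12.05 p [ 0.4976 -0.1356  0.0546] yaw -45.8 F [ 0.  -2.6  0.8] [-28.  29.  99.  -0.  52.  18.]
-136.0 turn 0.004 shift [-0.    0.04 -0.04] K [ 0.486 -0.124]
-144.0 turn 0.144 shift [-0.19 -0.59 -0.04] K [ 0.482 -0.119]
-152.0 turn 0.283 shift [-0.28 -1.24 -0.04] K [ 0.479 -0.114]
-160.0 turn 0.423 shift [-0.29 -1.89 -0.04] K [ 0.477 -0.109]
-168.0 turn 0.563 shift [-0.2  -2.54 -0.04] K [ 0.475 -0.103]
-176.0 turn 0.702 shift [-0.02 -3.17 -0.04] K [ 0.474 -0.097]
wrist keeper_pivot [(0.62, array([ 0.5166, -0.0942,  0.0437]))]
wrist keeper_knob [(0.61, array([ 0.4814, -0.122 ,  0.075 ]))]
```

View pics/wrist11.png

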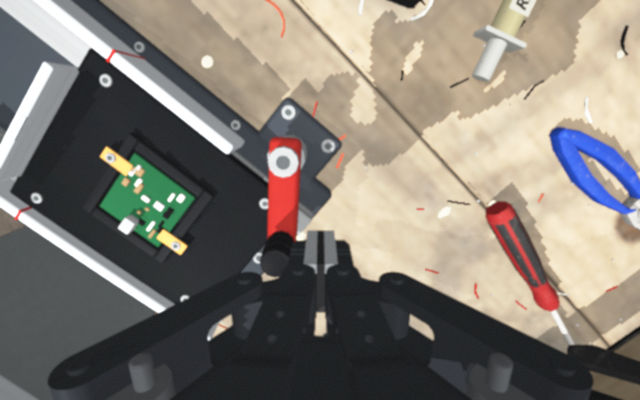

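Keeper follows and reaches the carrier edge; go on more slowly.

Request:
{"method": "servo_tool", "body": {"motion": [[0,0,0.1,-0.12,-0.4,0,1],[0,0,0.19,-0.22,-0.8,0,1],[0,0,0.28,-0.28,-1.2,0,1],[0,0,0.36,-0.29,-1.6,0,1],[0,0,0.42,-0.29,-1.9,0,1]]}}

```text
time: 12.7
position: [0.4823, -0.1238, 0.0544]
ee_rot: [[0.937, 0.35, 0.0], [0.35, -0.937, -0.0], [-0.0, 0.0, -1.0]]
force: [-0.1, -2.6, 0.4]
finger_gap: 0.0002
```

```bash
python3 arc.py 0.0165 -160 -164 -168 -172 -176 -178;  python3 - <<'E'
from h import *
for n in ['wrist']:
    c=cam(n,n+'12.png')
    for t in ['keeper_pivot','keeper_knob','push_lip','carrier']:
        print(n,t,[(round(a['p'],2),toworld(c,a['centre']).round(4)) for a in env.place_of(n,t)[:1]])
E
```

```text
t 12.7 p [ 0.4823 -0.1238  0.0544] yaw -69.5 F [-0.1 -2.6  0.4] [-28.  27. 102.  -0.  51.  42.]
-160.0 turn 0.008 shift [-0.01  0.02 -0.06] K [ 0.477 -0.109]
-164.0 turn 0.078 shift [-0.11 -0.29 -0.06] K [ 0.476 -0.106]
-168.0 turn 0.148 shift [-0.19 -0.61 -0.06] K [ 0.475 -0.103]
-172.0 turn 0.217 shift [-0.25 -0.93 -0.06] K [ 0.474 -0.1  ]
-176.0 turn 0.287 shift [-0.28 -1.26 -0.06] K [ 0.474 -0.097]
-178.0 turn 0.322 shift [-0.29 -1.42 -0.06] K [ 0.474 -0.095]
wrist keeper_pivot [(0.94, array([ 0.5151, -0.0961,  0.0415]))]
wrist keeper_knob [(0.57, array([ 0.4713, -0.1039,  0.0731]))]
wrist push_lip [(0.55, array([0.4415, 0.0214, 0.0414]))]
wrist carrier [(0.86, array([ 0.4467, -0.0525,  0.0239]))]
```

View pics/wrist12.png

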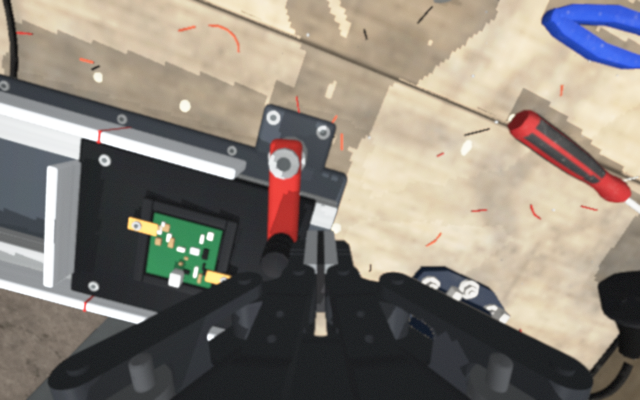

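Request:
{"method": "servo_tool", "body": {"motion": [[0,0,0.07,-0.11,-0.3,0,1],[0,0,0.14,-0.19,-0.6,0,1],[0,0,0.21,-0.25,-0.9,0,1],[0,0,0.27,-0.28,-1.2,0,1],[0,0,0.31,-0.29,-1.4,0,1]]}}

```text
time: 13.45
position: [0.4751, -0.1137, 0.0546]
ee_rot: [[0.999, 0.046, 0.001], [0.046, -0.999, -0.005], [0.001, 0.005, -1.0]]
force: [-3.4, -20.8, -3.3]
finger_gap: -0.0
```

```bash
python3 arc.py 0.0165 -176 -178 -180;  python3 - <<'E'
from h import *
for n in ['wrist']:
    c=cam(n,n+'13.png')
    for t in ['keeper_pivot','keeper_knob']:
        print(n,t,[(round(a['p'],2),toworld(c,a['centre']).round(4)) for a in env.place_of(n,t)[:1]])
    print(env.get_state()['force'])
E
```

```text
t 13.45 p [ 0.4751 -0.1137  0.0546] yaw -87.4 F [ -3.4 -20.8  -3.3] [-27.  26. 104.  -0.  50.  60.]
-176.0 turn -0.024 shift [ 0.02 -0.07 -0.05] K [ 0.474 -0.097]
-178.0 turn 0.011 shift [-0.04 -0.22 -0.05] K [ 0.474 -0.095]
-180.0 turn 0.046 shift [-0.09 -0.38 -0.05] K [ 0.474 -0.094]
wrist keeper_pivot [(0.81, array([ 0.5147, -0.0962,  0.0434]))]
wrist keeper_knob [(0.57, array([ 0.471 , -0.0937,  0.0758]))]
[ -2.20161328 -15.21827064  -3.32497369]
```

View pics/wrist13.png

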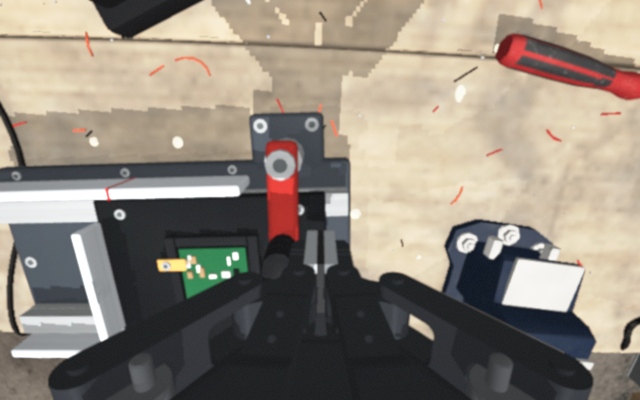

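Request:
{"method": "servo_tool", "body": {"motion": [[0,0,0,0,0.5,0,1],[0,0,0,0,1.5,0,1],[0,0,0,0,3,0,1],[0,0,0,0,3,-4,1],[0,0,0,0,3,-8,1]]}}

```text
time: 14.1
position: [0.4754, -0.1424, 0.1347]
ee_rot: [[0.999, 0.044, -0.002], [0.044, -0.999, 0.001], [-0.002, -0.001, -1.0]]
force: [-0.3, -0.1, 0.1]
finger_gap: -0.0002
```

Request:
{"method": "servo_tool", "body": {"motion": [[0,0,0,0,2,-4,1],[0,0,0,-1,5,-8,1],[0,0,0,-2,8,-10,1],[0,0,0,-3,8,-10,1],[0,0,0,-3,8,-10,1]]}}

```text
time: 14.6
position: [0.4485, -0.2233, 0.2339]
ee_rot: [[0.999, 0.042, -0.0], [0.042, -0.999, 0.001], [-0.0, -0.001, -1.0]]
force: [-0.2, 0.3, -1.4]
finger_gap: -0.0002
```

```bash
python3 go.py 0 0 0
python3 - <<'E'
from h import *
for n in ['wrist','side','top']:
    c=cam(n,n+'14.png')
    for t in ['keeper_pivot','keeper_knob','push_lip','carrier','seat']:
        print(n,t,[(round(a['p'],2),toworld(c,a['centre']).round(4)) for a in env.place_of(n,t)[:1]])
    if n=='side': cv2.imwrite('pics/s14z.png',cv2.resize(c['pixels'][150:260,270:410],None,fx=5.5,fy=5.4,interpolation=cv2.INTER_CUBIC))
    if n=='top': cv2.imwrite('pics/t14z.png',cv2.resize(c['pixels'][130:270,270:450],None,fx=4.4,fy=4.2,interpolation=cv2.INTER_CUBIC))
E
```

```text
t 14.6 p [ 0.4485 -0.2233  0.2339] gap -0.0002 F [-0.2  0.3 -1.4] yawY -87.57 Rz [-0.     0.001 -1.   ]
shift cm [-43.85 -24.19  23.43] j [-39.9  14.8  89.6   0.   75.7  47.7]
wrist keeper_pivot [(0.65, array([ 0.5129, -0.0938,  0.0428]))]
wrist keeper_knob [(0.64, array([ 0.4691, -0.094 ,  0.0712]))]
wrist push_lip [(0.94, array([0.4402, 0.0163, 0.0427]))]
wrist carrier [(0.96, array([ 0.448 , -0.0519,  0.0213]))]
wrist seat []
side keeper_pivot [(0.56, array([ 0.5164, -0.0919,  0.038 ]))]
side keeper_knob []
side push_lip [(0.74, array([0.4378, 0.0181, 0.0406]))]
side carrier [(0.63, array([ 0.4442, -0.0563,  0.025 ]))]
side seat [(0.96, array([ 0.4424, -0.0485,  0.0238]))]
top keeper_pivot [(0.95, array([ 0.521 , -0.0953,  0.0449]))]
top keeper_knob [(0.4, array([ 0.4735, -0.0943,  0.0783]))]
top push_lip [(0.64, array([0.4438, 0.0124, 0.047 ]))]
top carrier [(0.58, array([ 0.4471, -0.0514,  0.0276]))]
top seat []
```

View pics/wrist14.png

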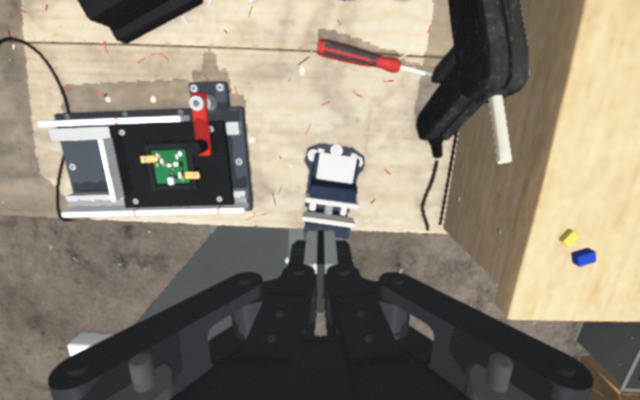

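View pics/s14z.png

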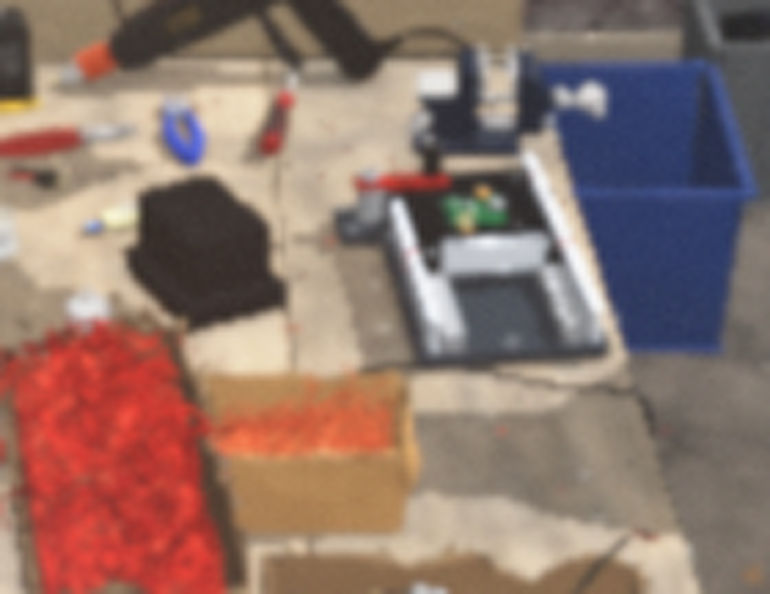

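View pics/t14z.png

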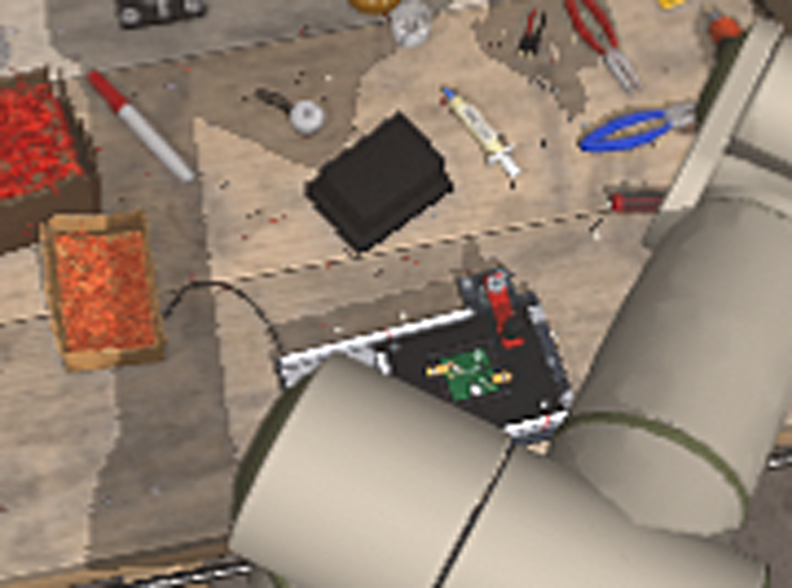

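```bash
python3 -c "
from bench import env
print(env.close_job())"
```

```text
the job is handed in; nothing more can be done
None
```

The carrier is seated in the notches and the red keeper is turned to its stop across it. I handed the job in at about 15.5 s of the 43 s allowed, with the arm clear of everything.

- **Carrier:** I pushed it about 73 mm by its lip with the shut fingertips. The push force rose from about 5 N to 23 N when it met the front walls of the notches. I then backed off so the rear end could drop. In the last pictures the lip is at about z = 41–43 mm (42 expected when seated) and the carrier origin at about z = 21–25 mm (24 expected). The top camera read higher, with the lip at 47 mm and the carrier at 28 mm, but the arm partly hid the carrier there.
- **Keeper:** I pushed the knob round its arc, against about 2.6 N at the wrist, until the force jumped to about 21 N at the stop. After I withdrew, the wrist and top pictures put the keeper at about 93–95° from the holder's +x, so it lies across the front end of the carrier. The stop is at 92°, so that is within measuring error.
- **Checks that fell short:** At the end the side camera's network missed the knob, though the knob shows in that picture. Two cameras did not find the seat point. The side camera put the carrier up to 8 mm from the seat, while the other two put it within 3 mm.
- **Other things on the bench:** Those in view look undisturbed. I did not re-measure their positions.

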